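Free the ratchet pawl and clamp the board in the test fixture

ROBOT

A 6-joint arm with a two-finger parallel gripper is mounted at the origin on the work surface. World frame = base frame: x ahead of the robot, y to its left, z up, the work surface at z = 0. Lengths are in m, angles in rad, forces in N, time in s.
With the tool pointing down it reaches from about 0.3 to 0.875 m from the base axis. Payload 6.4 kg.
Tool frame: the origin (TCP) lies midway between the tips of the shut fingers; the grasp point (between the pads) lies 19 mm behind it; x points along the fingers, y is the direction in which the jaws open and shut, and the axes are right-handed (so a half turn about x gives the same grasp; the last joint's range is limited). The gripper opens to 85 mm and grips with 20 to 120 N. Pads are 22 mm wide; open, the fingers measure 114 mm over their backs; the gripper's body (76 mm by 85 mm) begins 54 mm behind the grasp point. The pads swing forward as they close: fully open they stand 13 mm farther back than shut.
Start: joints at [1.003, 0.181, 1.607, -0, 1.354, -0.206], TCP at [0.204, 0.538, 0.231] pointing down, gripper open.
Joint ranges: [-2.99, 2.99], [-0.89, 2.07], [0.3, 2.58], [-1.14, 4.28], [0, 2.63], [-3.12, 3.12]. Speed limits (rad/s): [2.57, 2.57, 3.01, 3.14, 3.14, 3.14].

INTERFACE

Orientations are given as a unit quaternion [w, x, y, z].
In Python, from bench import ctrl gives the robot as it stands.
- The arm moves only by the tool servo_tool, never from a script. Its argument "targets" is a list of rows, each a list of 7 numbers: the turn, a rotation vector about the tool's x, y, z in rad, then the shift along the tool's x, y, z in mm, then the opening, from -1 (shut) to 1 (fully open). A call has exactly 8 rows; each row is the pose to reach, as a shift and turn from the pose measured when the call began, along the tool's axes at that moment; what a row does not reach only later rows make up. A row lasts 1/8 s, in which the tool goes at most 62.5 mm and 10.7 degrees, less where a joint would pass 70% of its speed; a pose out of reach is approached as far as the arm can. A call with a gripper value outside its range is refused whole. The fingers move at their own pace and stop on an object; the grip force is fixed at half the most. Time passes only in rows, so rows that repeat a pose let the fingers close, or fill a call up. It gives the time, the measured TCP pose, the force and the opening at its end, in the units of the state.
- ctrl.get_obs(): the state, without advancing time (a new reading comes with each control period).
- ctrl.camera(name): name is "scene" or "top" or "wrist"; returns a dict with "pixels" (420x560x3 uint8, blue, green, red), "intrinsics" (3x3 intrinsics, pixels), "R" (3x3) and "t" (3): a world point X has camera coordinates R X + t; the wrist camera has in their place "tool_from_camera" (4x4, takes a point from camera to tool coordinates, whose origin is the TCP and whose axes are the tool frame's). Camera axes: x right, y down, z forward; pixel columns grow to the right and rows downward; lengths in m; the calibration is good to about 2 mm. The wrist camera is an equidistant fisheye: a pixel r from the principal point sees the ray r / f radians off the axis. A picture is of the moment at which its call begins: read the wrist's pose just before it. There is no depth.
- ctrl.hand_in(): hands the job in, once; it reports no verdict.
The state is a dict: "time_s": time; "q": joint angles; "dq": joint speeds; "joint_efforts": joint torques, N m; "eef_pos": TCP position; "eef_rot": TCP orientation; "wrist_force": force on the tool from outside, world axes, zero at the start; "torque": the same for the moment, N m; "opening": opening from 0.0 (shut) to 1.0 (fully open).
Only numpy, scipy, OpenCV 4.12 (cv2) and the standard library are available. Lean on these libraries where they do the work, as an engineer would, in place of code of your own. Each camera call takes 0.05 s, during which the arm holds its last target.

TASK

On the test fixture, press the pawl's thumb tab down until its hook is well clear of the ratchet teeth (it stays where it is left), and only then push the raised clamp arm down past the teeth as far as it goes, so that its foot stands over the circuit board. Only press and push with the fingers: pick nothing up, do not force the arm against the engaged pawl, leave the pawl free, and leave the board in its nest and the spool, jar and screwdriver where they are.

Things in the scene. Friction and masses are not known exactly. Their poses are not given: they have to be found in the camera images.
- fixture: Test fixture bolted to the bench: aluminium base 140 (x) x 410 (y) x 12 mm, y = -165 to +245 mm. Origin on the bench under the arm's hinge; z up. Pawl on the -y side of the hinge, arm and board nest on the +y side. A grey cheek plate (x = -34 to -26, y = -80 to +30 mm, 124 mm high) carries both pins. The toothed wheel on the hinge is 66 mm in radius, its top at most 166 mm above the bench
- clamp_hinge (a point): Point on the arm's hinge axis, 100 mm above the bench over the fixture's origin. The axis runs along the fixture's x; its axes are the fixture's
- holdarm (a joint): Angle (rad) of the clamp arm: 0 fully raised (arm 0.85 rad, about 49 degrees, above level), 0.85 fully down (level, on its stop). Starts at 0 to 0.15. Stiff hinge: stays where it is left; about 3 to 6 N at the pad pushes it down once the pawl is free. With the pawl engaged a tooth stops it at about 0.17
- clamp_pad (a point): Centre of the upper face of the black push pad (44 wide x 50 long x 12 mm) at the end of the clamp arm, 200 mm from the hinge along the arm and 6 mm above the arm's centre line; it swings with the arm. About 255 mm above the bench when fully raised, 106 mm when fully down. The bar behind it is steel, 18 mm wide, 12 mm thick
- pawl (a joint): Angle (rad) of the ratchet pawl: 0 is engaged (hook between the teeth), 0.38 is tab fully down on its stop. The hook is clear of the teeth from about 0.15 and well clear above 0.2. Starts at 0 to 0.02. Stiff pivot: stays where it is left, needs about 3 N at the tab
- pawl_tab (a point): Centre of the upper face of the pawl's black thumb tab, 34 (x) x 36 (y) x 6 mm, level at first and 65 mm above the bench, at y = -137 mm in the fixture's frame. It swings down about the pawl pin, ending 34 mm above the bench, 6 mm farther out (-y) and sloping down outward
- pawl_pin (a point): Point on the pawl's pivot axis (along the fixture's x), 35 mm above the bench, y = -60 mm in the fixture's frame
- nest (a point): Centre of the upper face of the black nest that carries the board: 32 mm above the bench, y = +140 mm in the fixture's frame
- board: Loose circuit board 90 x 64 x 3 mm lying in the nest between low corner guides; origin at the centre of its underside. The arm's rubber foot (22 mm across) stops about 1.5 mm above the middle of it
- spool: Bystander: grey solder spool standing on end, 60 mm across, 40 mm high; origin at the centre of its underside
- jar: Bystander: small translucent jar with a white lid, 48 mm across, 70 mm high; origin at the centre of its underside
- driver: Bystander: screwdriver lying on the bench, 150 mm long, along its own x
There are look-alikes about, which are no part of the job. There is more than one size of the board; the job needs the smallest.

How it is judged:
On the way, in this order (a step that is already met when the one before it is completed fails the run):
1. the pawl is pressed clear of the teeth while the arm is still up (value of joint pawl above 0.2 rad and value of joint holdarm below 0.25 rad), for 0.1 s.
2. the arm is pushed fully down with the pawl free (value of joint pawl above 0.2 rad and value of joint holdarm above 0.8 rad), for 0.1 s.
At the end, for the whole second after the job is handed in: The arm is within 0.05 rad of its lower stop and at rest, the pawl is free (above 0.2 rad), the board lies in its nest (within 12 mm sideways, 10 mm in height) and spool, jar and screwdriver are within 20 mm of where they started (all of step 2 and velocity of joint holdarm below 0.05 rad/s and not (z of board in the frame of fixture above 0.042 m or horizontal distance between board and nest above 0.012 m) and distance of each of spool, jar, driver from where it was at the start of the episode below 0.02 m); the robot touches nothing.
It fails at once if the arm is forced past a tooth with the pawl engaged (value of joint holdarm above 0.25 rad and value of joint pawl below 0.1 rad).
It fails at once if the arm is pushed hard (over 40 N) against the engaged pawl (contact force between the fingers and fixture above 40 N and value of joint pawl below 0.1 rad and value of joint holdarm above 0.14 rad).
It fails at once if the board is lifted or knocked out of its nest (z of board in the frame of fixture above 0.042 m or horizontal distance between board and nest above 0.012 m).
It fails at once if a bystander (spool, jar or screwdriver) is moved, lifted or carried (distance of any of spool, jar, driver from where it was at the start of the episode above 0.02 m).
It also fails if it takes over 40 s, if anything falls off the work surface, if the arm or the gripper's body presses on something with over 40 N, if the wrist force passes 120 N, or if a joint passes its speed limit or range.

## Working session

There is one attempt and no reset: what is moved stays moved. The work goes in short steps, Python scripts to look and compute and a tool call to move; the robot and the scene stay as the last step left them, time stands still between calls to the robot, and variables do not carry over. Pictures are saved under pics/ and viewed, and the job is handed in when it is done.

Besides the shell and the picture viewer there is one more tool, called after "Call:" by a JSON object that holds its "op" and its "data", one argument or row to a line. servo_tool: Moves the arm, as the interface text tells. Its arguments: {"type":"object","properties":{"targets":{"type":"array","items":{"type":"array","items":{"type":"number"}}}},"required":["targets"]}

```bash
ls; mkdir -p pics
python3 - <<'E'
from bench import ctrl
import cv2
o=ctrl.get_obs();print(o)
for n in("scene","top","wrist"):
    c=ctrl.camera(n);cv2.imwrite(f"pics/{n}0.png",c["pixels"]);print(n,c["intrinsics"].tolist(),{k:c[k].tolist() for k in c if k not in("pixels","intrinsics")})
E
```

```text
pics
{'time_s': 0.0, 'q': array([ 1.00271026e+00,  1.81533952e-01,  1.60798389e+00,  2.40546601e-06,
        1.35376947e+00, -2.06304866e-01]), 'dq': array([ 0.00157173,  0.00070363,  0.00071837, -0.00070954, -0.00188529,
       -0.00165357]), 'joint_efforts': array([ 2.79245041e-04, -4.44885635e+01, -3.51329756e+01, -5.36960488e-04,
        9.35694028e-03, -7.91953170e-09]), 'eef_pos': array([0.20320999, 0.53732789, 0.23039977]), 'eef_rot': array([ 0.69534224,  0.1266582 ,  0.69579625, -0.12776717]), 'wrist_force': array([0.16793284, 0.20260669, 0.81351891]), 'torque': array([-0.01884502,  0.05219867,  0.03814655]), 'opening': 1.0009905401414079}
scene [[489.00394973944793, 0.0, 287.29329498183074], [0.0, 489.00394973944793, 212.51267503804678], [0.0, 0.0, 1.0]] {'R': [[-0.8529599566383789, 0.5217420435897604, -0.015638168762218473], [0.4013294078028688, 0.6363603126795702, -0.6587717805727251], [-0.33375742509201745, -0.5681820064003616, -0.7521802900892883]], 't': [0.4910059447646943, -0.08820637897010165, 1.3200594665094616]}
top [[498.9818558610557, 0.0, 271.1918617534923], [0.0, 498.9818558610557, 212.38446694147328], [0.0, 0.0, 1.0]] {'R': [[0.020227692691161134, -0.9994968003284878, 0.024433308853006295], [-0.9903981767545244, -0.023374362451290535, -0.13625377301678318], [0.13675632317997338, -0.0214426050915029, -0.9903726181378322]], 't': [-0.05629670790913558, 0.5824680915426915, 1.21851362737063]}
wrist [[325.19226210127806, 0.0, 279.1817779381267], [0.0, 325.19226210127806, 216.88602129255395], [0.0, 0.0, 1.0]] {'tool_from_camera': [[2.0889671848093265e-05, -0.26744748202572904, 0.9635724383364842, -0.14249732862517023], [0.9999999995819985, 2.4849262004385485e-05, -1.4782281766620185e-05, -0.0002831200709291215], [-1.999057994330766e-05, 0.963572438242507, 0.2674474824330287, -0.06792512830278177], [0.0, 0.0, 0.0, 1.0]]}
```

View pics/scene0.png

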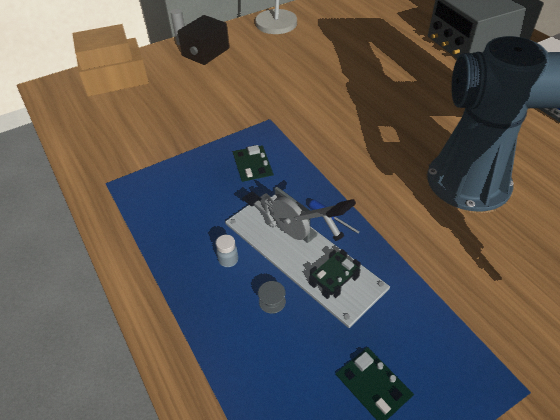

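View pics/top0.png

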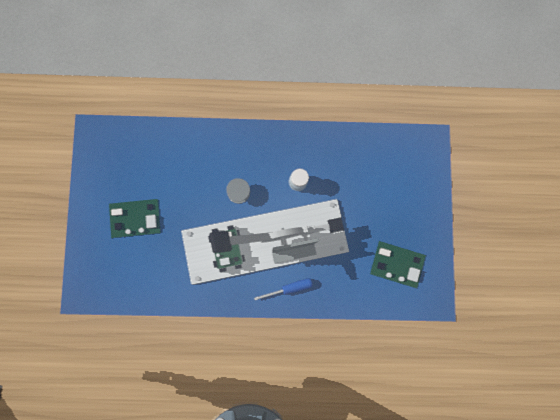

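View pics/wrist0.png

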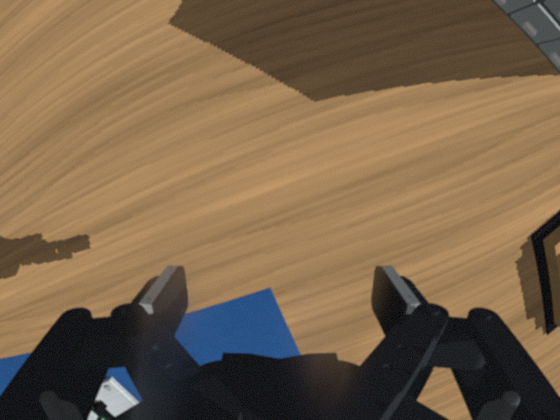

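Run:
```python
import cv2
t=cv2.imread("pics/top0.png");cv2.imwrite("pics/topc.png",cv2.resize(t[190:310,165:365],None,fx=4,fy=4,interpolation=cv2.INTER_CUBIC)[:, :800])
s=cv2.imread("pics/scene0.png");cv2.imwrite("pics/scenec.png",cv2.resize(s[175:335,210:400],None,fx=3.75,fy=3.75,interpolation=cv2.INTER_CUBIC))
```

```text
(no output)
```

View pics/topc.png

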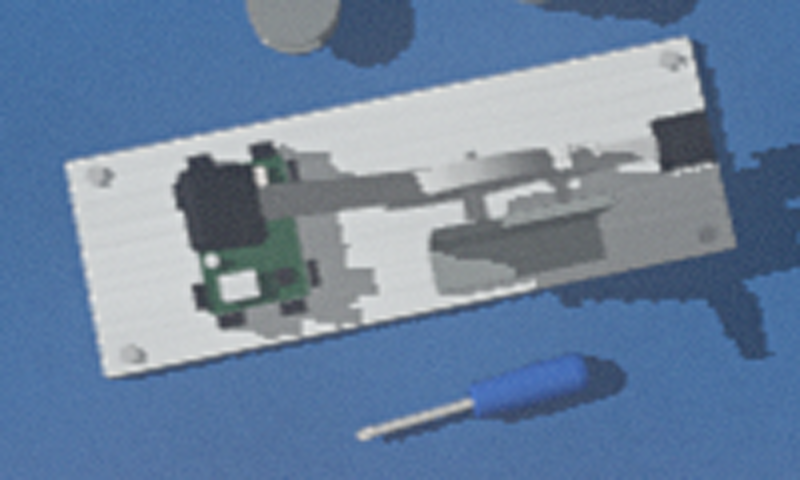

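View pics/scenec.png

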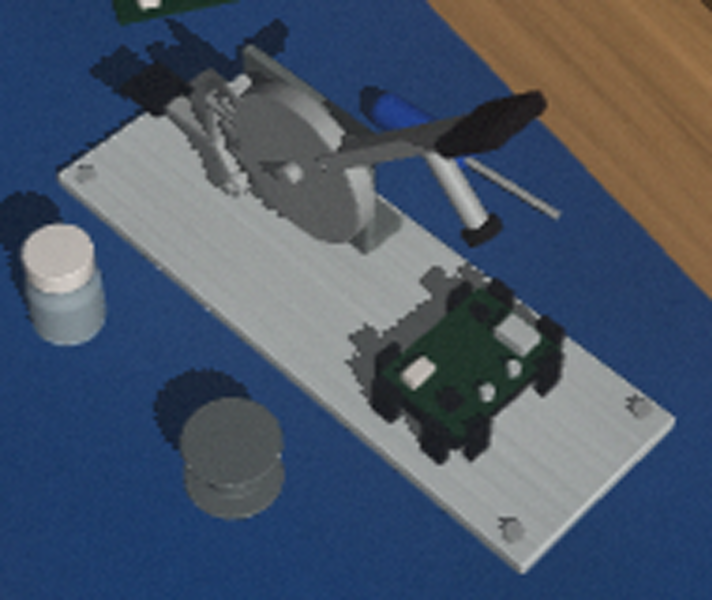

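Top view: fixture plate corners are near (182,230), (337,200), (349,251) and (191,284). The tab is the black square at (336,224), and the pad sits over the nest at (221,241). The jar (300,180), spool (238,190) and driver (285,290) stand clear of the plate. There are three boards: (135,218), (398,265) and the nest board at (225,250), which looks smallest. I'll measure these next.

```bash
cat > h.py <<'E'
import numpy as np, cv2
from bench import ctrl
from scipy.spatial.transform import Rotation as Rn
def cast(c,uv,z):
    uv=np.atleast_2d(uv).astype(float);K=c["intrinsics"];R=np.array(c["R"]);t=np.array(c["t"])
    d=np.c_[uv,np.ones(len(uv))]@np.linalg.inv(K).T@R; o=-R.T@t
    return o+d*((z-o[2])/d[:,2])[:,None]
def proj(c,X):
    X=np.atleast_2d(X);p=(X@np.array(c["R"]).T+c["t"])@c["intrinsics"].T
    return p[:,:2]/p[:,2:]
def tri(c1,u1,c2,u2):
    A=[];b=[]
    for c,u in((c1,u1),(c2,u2)):
        R=np.array(c["R"]);o=-R.T@c["t"];d=R.T@np.linalg.inv(c["intrinsics"])@[u[0],u[1],1];d/=np.linalg.norm(d)
        P=np.eye(3)-np.outer(d,d);A.append(P);b.append(P@o)
    x=np.linalg.solve(sum(A),sum(b));return x,[np.linalg.norm(P@x-q) for P,q in zip(A,b)]
def fit(W,F):
    W=W[:,:2];F=F[:,:2];wm=W.mean(0);fm=F.mean(0)
    a=W-wm;b=F-fm;yaw=np.arctan2((b[:,0]*a[:,1]-b[:,1]*a[:,0]).sum(),(a*b).sum())
    R=np.array([[np.cos(yaw),-np.sin(yaw)],[np.sin(yaw),np.cos(yaw)]]);o=wm-R@fm
    return yaw,o,W-(F@R.T+o)
E
python3 - <<'E'
from h import *
t=ctrl.camera("top");s=ctrl.camera("scene")
ct=np.array([[67,162],[690,38],[735,245],[106,376]])/4+[165,190]
F=np.array([[.07,.245],[.07,-.165],[-.07,-.165],[-.07,.245]])
Wt=cast(t,ct,.012);print(Wt.round(4));print("top",fit(Wt,F))
cs=np.array([[522,570],[60,178]])/3.75+[210,175]
cs=np.vstack([cs,np.array([[673,421]])/3.75+[210,175]])
Ws=cast(s,cs,.012);print(Ws.round(4));print("scene",fit(Ws,F[[0,1,3]]))
# board sizes from rotated rect areas
b=t["pixels"];hsv=cv2.cvtColor(b,cv2.COLOR_BGR2HSV)
m=cv2.inRange(hsv,(50,60,20),(90,255,140));m=cv2.morphologyEx(m,cv2.MORPH_CLOSE,np.ones((9,9)))
for k in cv2.findContours(m,0,2)[0]:
    if cv2.contourArea(k)>150:
        r=cv2.minAreaRect(k);W=cast(t,cv2.boxPoints(r),.01);print(r[0],np.linalg.norm(np.diff(W[:3],axis=0),axis=1))
E
```

```text
[[ 0.5354  0.1836  0.012 ]
 [ 0.6254 -0.2158  0.012 ]
 [ 0.4917 -0.245   0.012 ]
 [ 0.4005  0.1531  0.012 ]]
top (np.float64(0.22286307909445036), array([ 0.52206759, -0.07002453]), array([[-0.00082614, -0.00076544],
       [-0.00143877, -0.00031502],
       [ 0.00138278,  0.00141661],
       [ 0.00088212, -0.00033615]]))
[[ 0.5385  0.1883  0.012 ]
 [ 0.6283 -0.2063  0.012 ]
 [ 0.405   0.1567  0.012 ]]
scene (np.float64(0.22357937748657492), array([ 0.52523788, -0.06458567]), array([[-0.00062612, -0.00158521],
       [-0.00175066,  0.00370473],
       [ 0.00237679, -0.00211952]]))
(227.59616088867188, 255.98077392578125) [0.05990013 0.04852589]
(397.6086730957031, 264.14434814453125) [0.08695136 0.12641304]
(134.0927734375, 217.95875549316406) [0.12513824 0.08758239]
```

```bash
cat >> h.py <<'E'
YAW=0.223;O=np.array([.5235,-.068,0.])
RF=Rn.from_euler('z',YAW).as_matrix()
def f2w(p): return np.atleast_2d(p)@RF.T+O
def w2f(p): return (np.atleast_2d(p)-O)@RF
def pad(h,r=.2,n=.006,x=0.):
    a=.85-h;return np.array([x,r*np.cos(a)-n*np.sin(a),.1+r*np.sin(a)+n*np.cos(a)])
E
python3 - <<'E'
from h import *
o=ctrl.get_obs();print(Rn.from_quat(o["eef_rot"],scalar_first=True).as_matrix().round(3))
t=ctrl.camera("top");s=ctrl.camera("scene")
print("tab", w2f(cast(t,np.array([684,140])/4+[165,190],.065)))
print("pad",w2f(cast(t,np.array([226,205])/4+[165,190],.25)))
for nm,c,x0,y0,x1,y1,k in(("top",t,165,190,365,310,4),("scene",s,210,175,400,335,3.75)):
    im=cv2.resize(c["pixels"][y0:y1,x0:x1],None,fx=k,fy=k,interpolation=cv2.INTER_CUBIC)
    def poly(P,col):
        q=((proj(c,f2w(P))-[x0,y0]+.5)*k).astype(int);cv2.polylines(im,[q.reshape(-1,1,2)],True,col,1)
    for h,col in((0,(0,0,255)),(.15,(0,255,255))):
        poly(np.array([pad(h,r,.006,x) for r,x in((.175,-.022),(.225,-.022),(.225,.022),(.175,.022))]),col)
    poly(np.array([[x,y,.065] for x,y in((-.017,-.155),(.017,-.155),(.017,-.119),(-.017,-.119))]),(0,255,0))
    poly(np.array([[x,y,.012] for x,y in((-.07,-.165),(.07,-.165),(.07,.245),(-.07,.245))]),(255,0,255))
    poly(np.array([[x,y,.035] for x,y in((-.045,.108),(.045,.108),(.045,.172),(-.045,.172))]),(255,255,0))
    cv2.imwrite(f"pics/{nm}ov.png",im)
E
```

```text
[[-0.     0.354  0.935]
 [-0.001  0.935 -0.354]
 [-1.    -0.001 -0.   ]]
tab [[-0.00179412 -0.13896144  0.065     ]]
pad [[-0.00205752  0.13483464  0.25      ]]
```

View pics/topov.png

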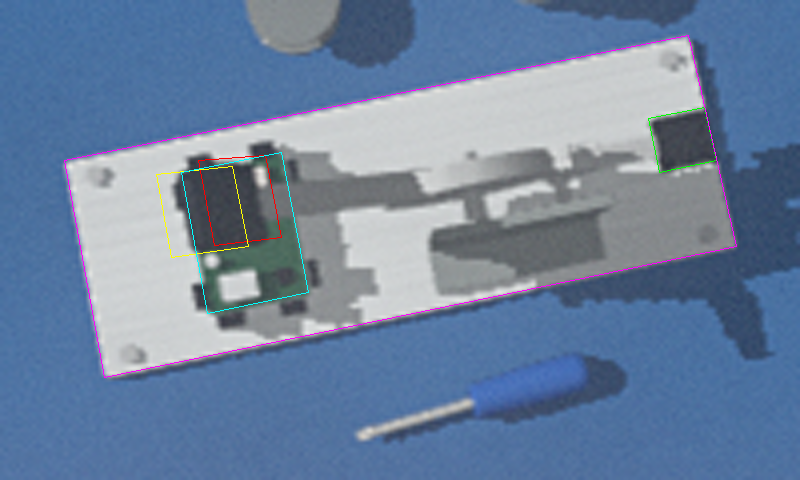

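View pics/sceneov.png

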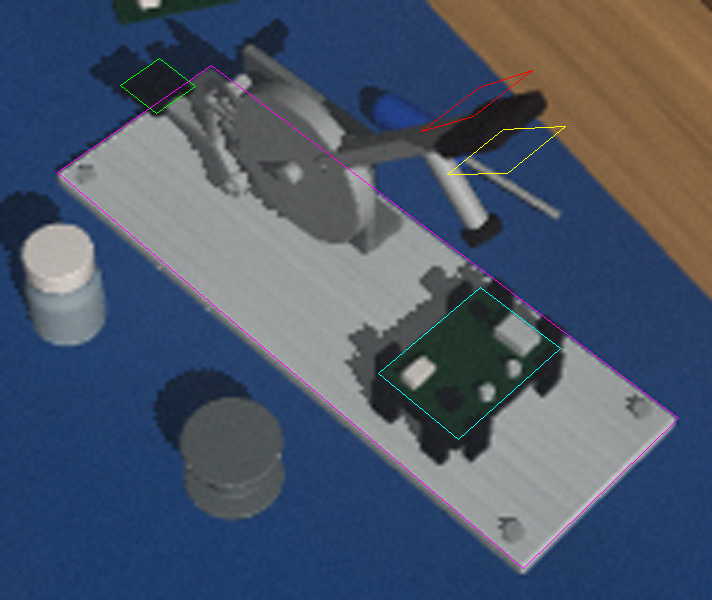

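The overlay of plate, tab and board outlines fits both views. The nest board matches 90 x 64 and the loose boards are about 125 x 88, so the nest board is the right one. holdarm is about 0.07. Next I shut the fingers, lift and cross over.

Call:
{"op": "servo_tool", "data": {
  "targets": [
    [0,0,0,-60,0,0,-1],
    [-0.1,0,0,-120,0,0,-1],
    [-0.2,0,0,-150,-20,20,-1],
    [-0.3,0,0,-150,-60,60,-1],
    [-0.4,0,0,-150,-100,100,-1],
    [-0.5,0,0,-150,-140,145,-1],
    [-0.58,0,0,-150,-180,186,-1],
    [-0.58,0,0,-150,-220,228,-1]
  ]
}}

```text
time_s: 1.35
eef_pos: [0.3392, 0.2496, 0.3814]
eef_rot: [0.703, -0.078, 0.703, 0.077]
wrist_force: [0.6, 0.2, -0.7]
opening: -0.0
```

```bash
cat > st.py <<'E'
from h import *
import sys
o=ctrl.get_obs();M=Rn.from_quat(o["eef_rot"],scalar_first=True).as_matrix()
print(o["time_s"],"q",o["q"].round(2),"W",o["eef_pos"].round(4),"F",w2f(o["eef_pos"]).round(4),"open",round(o["opening"],2),"f",o["wrist_force"].round(1))
print("tool axes in fixture (cols)\n",(RF.T@M).round(3))
# targets given as fixture pts
for a in sys.argv[1:]:
    p=f2w(np.array([float(v) for v in a.split(",")]))[0];print(a,"shift mm",(M.T@(p-o["eef_pos"])*1000).round(1))
G=RF@np.array([[0,0,1.],[0,1,0],[-1,0,0]]);print("turn to aligned",Rn.from_matrix(M.T@G).as_rotvec().round(3))
E
python3 st.py -.001,-.141,.38 -.001,-.141,.1
```

```text
1.35 q [ 0.35 -0.27  1.74 -0.    1.67 -1.44] W [0.3392 0.2496 0.3814] F [[-0.1095  0.3505  0.3814]] open -0.0 f [ 0.6  0.2 -0.7]
tool axes in fixture (cols)
 [[ 0.001  0.003  1.   ]
 [-0.     1.    -0.003]
 [-1.    -0.     0.001]]
-.001,-.141,.38 shift mm [   1.5 -491.1  110.2]
-.001,-.141,.1 shift mm [ 281.5 -491.1  110. ]
turn to aligned [-0.003  0.001  0.   ]
```

Call:
{"op": "servo_tool", "data": {
  "targets": [
    [0,0,0,0,-60,12,-1],
    [0,0,0,0,-120,26,-1],
    [0,0,0,0,-180,40,-1],
    [0,0,0,0,-240,54,-1],
    [0,0,0,0,-300,68,-1],
    [0,0,0,0,-360,81,-1],
    [0,0,0,0,-420,95,-1],
    [0,0,0,0,-475,107,-1]
  ]
}}

```text
time_s: 2.35
eef_pos: [0.5476, -0.1929, 0.3814]
eef_rot: [0.703, -0.077, 0.703, 0.077]
wrist_force: [-0.1, 0.1, -0.4]
opening: -0.003
```

```bash
python3 st.py -.001,-.141,.1 -.001,-.141,.065
```

```text
2.35 q [-0.54  0.11  1.39  0.    1.64 -2.33] W [ 0.5476 -0.1929  0.3814] F [[-0.0041 -0.1271  0.3814]] open -0.0 f [-0.1  0.1 -0.4]
tool axes in fixture (cols)
 [[ 0.001  0.004  1.   ]
 [-0.     1.    -0.004]
 [-1.    -0.     0.001]]
-.001,-.141,.1 shift mm [281.4 -13.8   2.9]
-.001,-.141,.065 shift mm [316.4 -13.8   2.9]
turn to aligned [-0.004  0.001  0.   ]
```

Call:
{"op": "servo_tool", "data": {
  "targets": [
    [0,0,0,0,-16,3,-1],
    [0,0,0,60,-16,3,-1],
    [0,0,0,120,-16,3,-1],
    [0,0,0,180,-16,3,-1],
    [0,0,0,240,-16,3,-1],
    [0,0,0,275,-16,3,-1],
    [0,0,0,290,-16,3,-1],
    [0,0,0,290,-16,3,-1]
  ]
}}

```text
time_s: 3.35
eef_pos: [0.5543, -0.2073, 0.0914]
eef_rot: [0.703, -0.077, 0.703, 0.078]
wrist_force: [-0.1, 0.2, -0.5]
opening: 0.0
```

```bash
python3 st.py -.001,-.143,.065 -.001,-.145,.038
python3 - <<'E'
from h import *
c=ctrl.camera("scene");cv2.imwrite("pics/s1.png",cv2.resize(c["pixels"][130:290,200:390],None,fx=3.75,fy=3.75))
c=ctrl.camera("wrist");cv2.imwrite("pics/w1.png",c["pixels"])
E
```

```text
3.35 q [-0.56  0.38  1.67  0.    1.1  -2.35] W [ 0.5543 -0.2073  0.0914] F [[-0.0008 -0.1427  0.0914]] open 0.0 f [-0.1  0.2 -0.5]
tool axes in fixture (cols)
 [[ 0.     0.004  1.   ]
 [ 0.     1.    -0.004]
 [-1.     0.     0.   ]]
-.001,-.143,.065 shift mm [26.4 -0.3 -0.2]
-.001,-.145,.038 shift mm [53.4 -2.3 -0.2]
turn to aligned [-0.004  0.    -0.   ]
```

View pics/s1.png

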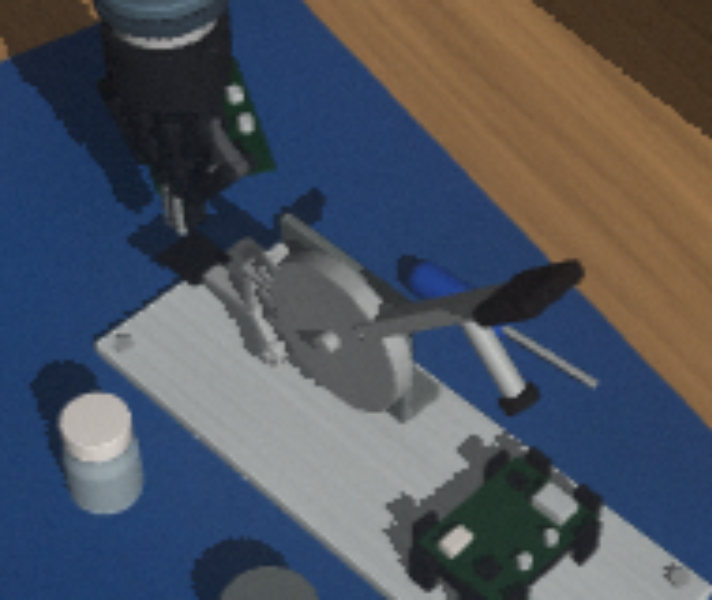

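View pics/w1.png

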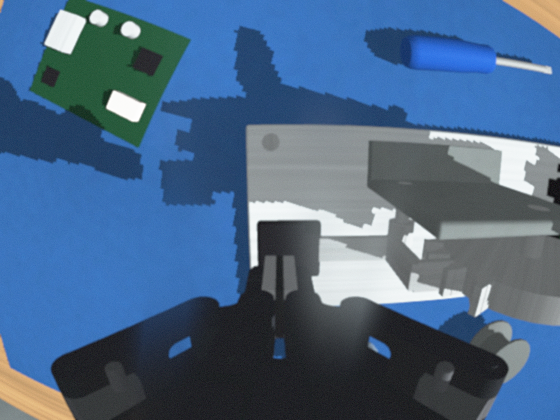

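The pictures show the shut fingers directly above the tab, the wheel and cheek to the +y side, and finger linkages spreading along y. I'll lean the tool outward by 0.25 rad. That clears the cheek and matches the slope the tab ends at.

Call:
{"op": "servo_tool", "data": {
  "targets": [
    [0,0,0.12,0,3,0,-1],
    [0,0,0.25,0,5,0,-1],
    [0,0,0.25,18,5,0,-1],
    [0,0,0.25,26,4,0,-1],
    [0,0,0.25,34,3,0,-1],
    [0,0,0.25,42,2,0,-1],
    [0,0,0.25,48,1,0,-1],
    [0,0,0.25,53,1,0,-1]
  ]
}}

```text
time_s: 4.45
eef_pos: [0.556, -0.2079, 0.0404]
eef_rot: [0.689, 0.01, 0.706, 0.163]
wrist_force: [-1.1, -4.3, 3.1]
opening: -0.003
```

```bash
python3 st.py -.001,-.142,.038
python3 - <<'E'
from h import *
c=ctrl.camera("scene");cv2.imwrite("pics/s2.png",cv2.resize(c["pixels"][130:290,200:390],None,fx=3.75,fy=3.75))
E
```

```text
4.45 q [-0.65  0.55  1.56  0.17  1.22 -2.51] W [ 0.556  -0.2079  0.0404] F [[ 0.0007 -0.1437  0.0404]] open -0.0 f [-1.1 -4.3  3.1]
tool axes in fixture (cols)
 [[ 0.005  0.003  1.   ]
 [ 0.244  0.97  -0.004]
 [-0.97   0.244  0.004]]
-.001,-.142,.038 shift mm [ 2.7  1.  -1.8]
turn to aligned [-0.003  0.004 -0.246]
```

View pics/s2.png

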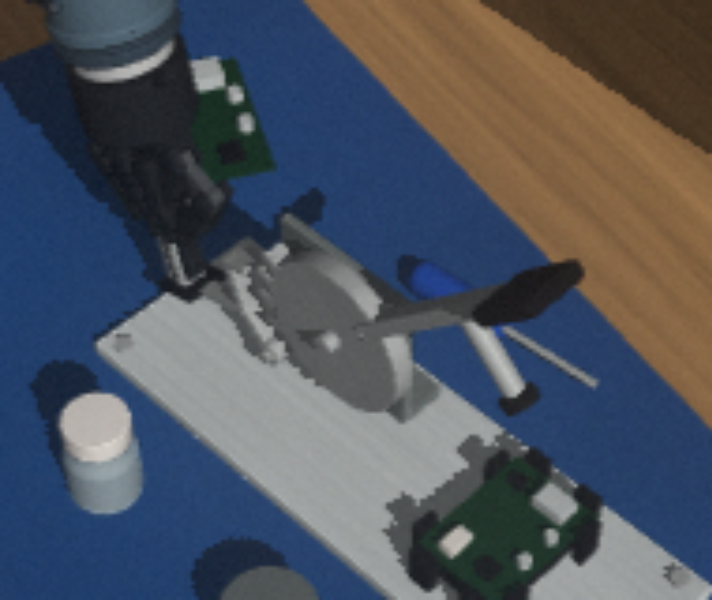

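The tab is down: TCP is at 40 mm and the force is about 5 N. The pawl has swung and the arm is still up. I'll press a few mm more, then back off along the tool axis.

Call:
{"op": "servo_tool", "data": {
  "targets": [
    [0,0,0,2,0,0,-1],
    [0,0,0,4,0,0,-1],
    [0,0,0,4,0,0,-1],
    [0,0,0,-10,0,0,-1],
    [0,0,0,-60,0,0,-1],
    [0,0,0,-120,0,0,-1],
    [0,0,0,-180,0,0,-1],
    [0,0,0,-240,0,0,-1]
  ]
}}

```text
time_s: 5.5
eef_pos: [0.5672, -0.2644, 0.2748]
eef_rot: [0.689, 0.01, 0.706, 0.164]
wrist_force: [0.0, -0.1, -0.4]
opening: -0.004
```

```bash
python3 st.py -.001,.10,.36
python3 - <<'E'
from h import *
s=ctrl.camera("scene");t=ctrl.camera("top")
def tab(th,y,z,x):
    dy,dz=y+.06,z-.035
    return [x,-.06+dy*np.cos(th)+dz*np.sin(th),.035+dz*np.cos(th)+dy*np.sin(th)]
for nm,c,x0,y0,x1,y1,k in(("t3",t,250,170,390,270,5),("s3",s,220,140,330,240,5.5)):
    im=cv2.resize(c["pixels"][y0:y1,x0:x1],None,fx=k,fy=k,interpolation=cv2.INTER_CUBIC)
    for th,col in((.2,(0,255,255)),(.33,(0,255,0))):
        P=np.array([tab(th,y,.065,x) for x,y in((-.017,-.155),(.017,-.155),(.017,-.119),(-.017,-.119))])
        cv2.polylines(im,[((proj(c,f2w(P))-[x0,y0]+.5)*k).astype(int).reshape(-1,1,2)],True,col,1)
    cv2.imwrite(f"pics/{nm}.png",im)
E
```

```text
5.5 q [-0.7   0.38  1.29  0.15  1.67 -2.5 ] W [ 0.5672 -0.2644  0.2748] F [[-0.0008 -0.2012  0.2748]] open -0.0 f [ 0.  -0.1 -0.4]
tool axes in fixture (cols)
 [[ 0.004  0.002  1.   ]
 [ 0.246  0.969 -0.003]
 [-0.969  0.246  0.003]]
-.001,.10,.36 shift mm [ -8.5 312.9  -1. ]
turn to aligned [-0.003  0.003 -0.249]
```

View pics/s3.png

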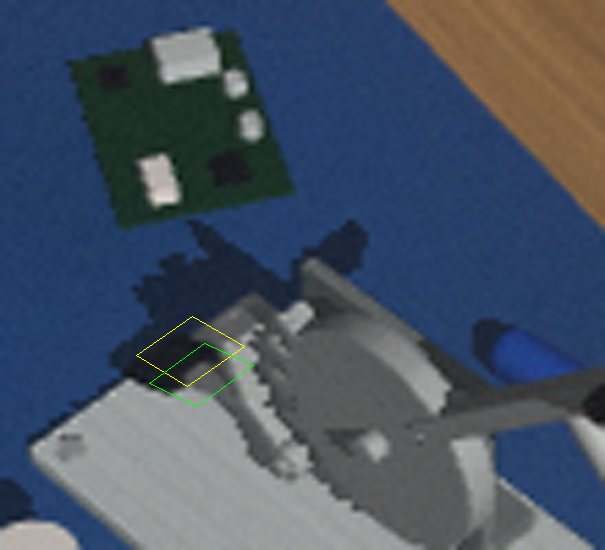

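View pics/t3.png

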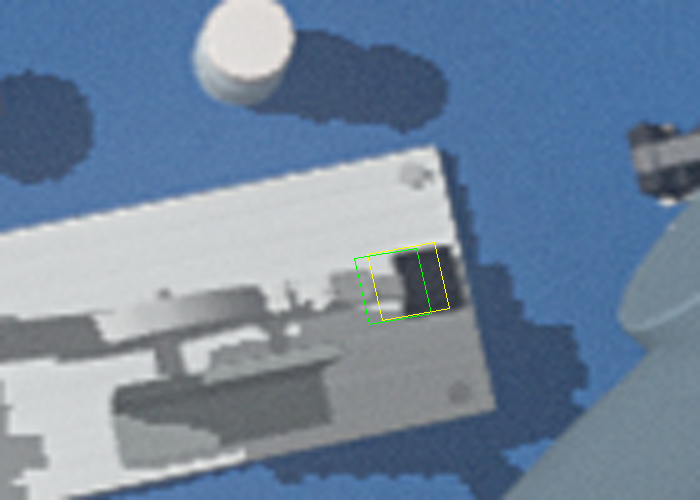

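The overlay used the wrong sign for the y swing. I'll redraw it on a fresh picture with the correct rotation.

Run:
```python
from h import *
s=ctrl.camera("scene");t=ctrl.camera("top")
def tab(th,y,z,x):
    dy,dz=y+.06,z-.035
    return [x,-.06+dy*np.cos(th)-dz*np.sin(th),.035+dz*np.cos(th)+dy*np.sin(th)]
ims=[]
for nm,c,x0,y0,x1,y1,k in(("t3",t,300,190,360,250,6.5),("s3",s,220,170,280,230,6.5)):
    im=cv2.resize(c["pixels"][y0:y1,x0:x1],None,fx=k,fy=k,interpolation=cv2.INTER_CUBIC)
    for th,col in((.2,(0,255,255)),(.33,(0,255,0))):
        P=np.array([tab(th,y,.065,x) for x,y in((-.017,-.155),(.017,-.155),(.017,-.119),(-.017,-.119))])
        cv2.polylines(im,[((proj(c,f2w(P))-[x0,y0]+.5)*k).astype(int).reshape(-1,1,2)],True,col,1)
    ims.append(im)
cv2.imwrite("pics/ts4.png",np.hstack(ims))
```

```text
(no output)
```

View pics/ts4.png

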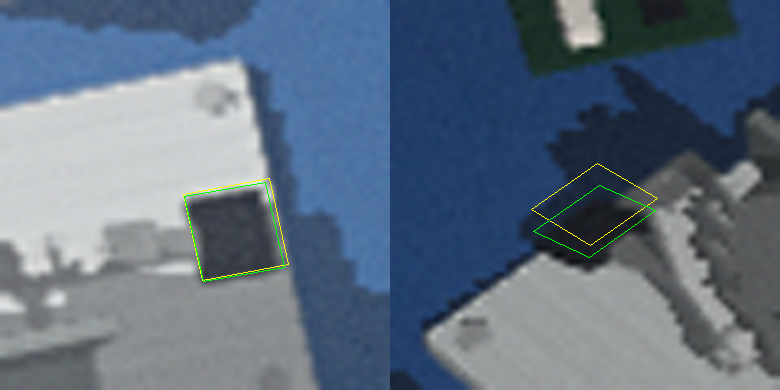

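The tab overlays at 0.33 rad or slightly lower, so the pawl is free. Next I move over the wheel to the pad.

Call:
{"op": "servo_tool", "data": {
  "targets": [
    [0,0,0,-50,10,0,-1],
    [0,0,0,-50,70,0,-1],
    [0,0,0,-45,130,0,-1],
    [0,0,0,-35,190,0,-1],
    [0,0,0,-25,250,-1,-1],
    [0,0,0,-10,300,-1,-1],
    [0,0,0,-8,313,-1,-1],
    [0,0,0,-8,313,-1,-1]
  ]
}}

```text
time_s: 6.7
eef_pos: [0.5003, 0.0299, 0.3571]
eef_rot: [0.689, 0.009, 0.706, 0.164]
wrist_force: [0.3, -0.5, -0.3]
opening: 0.0
```

```bash
cat > push.py <<'E'
from h import *
import sys
hs=eval(sys.argv[1]);x=float(sys.argv[2]) if len(sys.argv)>2 else 0.
o=ctrl.get_obs();M=Rn.from_quat(o["eef_rot"],scalar_first=True).as_matrix()
for h,off in hs:
    a=.85-h;ph=.35*max(a,0)
    p=pad(h)+off*np.array([0,-np.sin(a),np.cos(a)])-.0145*np.array([0,np.cos(ph),np.sin(ph)]);p[0]=x
    G=RF@Rn.from_euler('x',ph).as_matrix()@np.array([[0,0,1.],[0,1,0],[-1,0,0]])
    print(h,off,Rn.from_matrix(M.T@G).as_rotvec().round(2),(M.T@(f2w(p)[0]-o["eef_pos"])*1000).round(1),"F",p.round(3))
E
python3 st.py; python3 push.py "[(0.07,.05),(.07,.02),(.07,.003),(.1,0),(.17,0),(.25,0),(.33,0)]"
python3 - <<'E'
from h import *
c=ctrl.camera("scene");cv2.imwrite("pics/s5.png",cv2.resize(c["pixels"][110:270,220:410],None,fx=3.75,fy=3.75))
E
```

```text
6.7 q [-0.32 -0.02  1.59  0.21  1.69 -2.1 ] W [0.5003 0.0299 0.3571] F [[-0.001   0.1006  0.3571]] open 0.0 f [ 0.3 -0.5 -0.3]
tool axes in fixture (cols)
 [[ 0.004  0.001  1.   ]
 [ 0.244  0.97  -0.002]
 [-0.97   0.244  0.003]]
turn to aligned [-0.001  0.003 -0.247]
0.07 0.05 [-0.    0.    0.03] [ 75.2 -31.1   0.8] F [0.    0.089 0.277]
0.07 0.02 [-0.    0.    0.03] [101.1 -15.8   0.6] F [0.    0.11  0.255]
0.07 0.003 [-0.    0.    0.03] [115.7  -7.2   0.6] F [0.    0.122 0.243]
0.1 0 [-0.    0.    0.02] [123.2  -2.5   0.5] F [0.    0.128 0.237]
0.17 0 [-0.    0.   -0.01] [135.2   4.2   0.5] F [0.    0.138 0.227]
0.25 0 [-0.    0.   -0.04] [149.4  10.8   0.4] F [0.    0.147 0.215]
0.33 0 [-0.    0.   -0.06] [164.   16.2   0.4] F [0.    0.156 0.202]
```

View pics/s5.png

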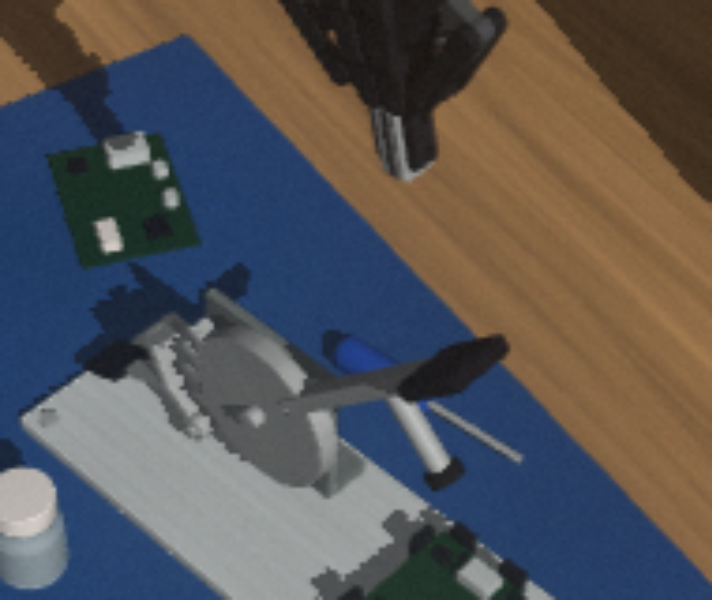

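The tab stayed down, and the fingers are above the raised pad. Approach and begin pushing along the arc.

Call:
{"op": "servo_tool", "data": {
  "targets": [
    [0,0,0.02,40,-20,0,-1],
    [0,0,0.03,75,-28,0,-1],
    [0,0,0.03,101,-16,0,-1],
    [0,0,0.03,112,-9,0,-1],
    [0,0,0.02,123,-2,0,-1],
    [0,0,-0.01,135,4,0,-1],
    [0,0,-0.04,149,11,0,-1],
    [0,0,-0.06,164,16,0,-1]
  ]
}}

```text
time_s: 7.75
eef_pos: [0.4898, 0.0827, 0.2032]
eef_rot: [0.695, -0.013, 0.705, 0.142]
wrist_force: [-3.0, -2.0, 3.9]
opening: 0.0
```

```bash
python3 st.py; python3 push.py "[(.4,0),(.5,0),(.6,0),(.7,0),(.78,0),(.82,0),(.85,0)]"
python3 - <<'E'
from h import *
c=ctrl.camera("scene");cv2.imwrite("pics/s6.png",cv2.resize(c["pixels"][150:310,220:410],None,fx=3.75,fy=3.75))
E
```

```text
7.75 q [-0.19  0.05  1.82  0.17  1.34 -2.02] W [0.4898 0.0827 0.2032] F [[0.0005 0.1544 0.2032]] open 0.0 f [-3.  -2.   3.9]
tool axes in fixture (cols)
 [[ 0.006  0.002  1.   ]
 [ 0.182  0.983 -0.003]
 [-0.983  0.182  0.005]]
turn to aligned [-0.003  0.005 -0.183]
0.4 0 [-0.    0.01 -0.03] [14.4  6.2 -0.6] F [0.    0.163 0.19 ]
0.5 0 [-0.    0.01 -0.06] [33.3 11.1 -0.7] F [0.    0.171 0.172]
0.6 0 [-0.    0.01 -0.1 ] [52.6 14.1 -0.8] F [0.    0.178 0.154]
0.7 0 [-0.    0.01 -0.13] [72.  15.1 -0.9] F [0.    0.182 0.135]
0.78 0 [-0.    0.01 -0.16] [87.6 14.5 -1. ] F [0.    0.185 0.12 ]
0.82 0 [-0.    0.01 -0.17] [95.4 13.7 -1.1] F [0.    0.185 0.112]
0.85 0 [-0.    0.01 -0.18] [101.2  12.9  -1.1] F [0.    0.186 0.106]
```

View pics/s6.png

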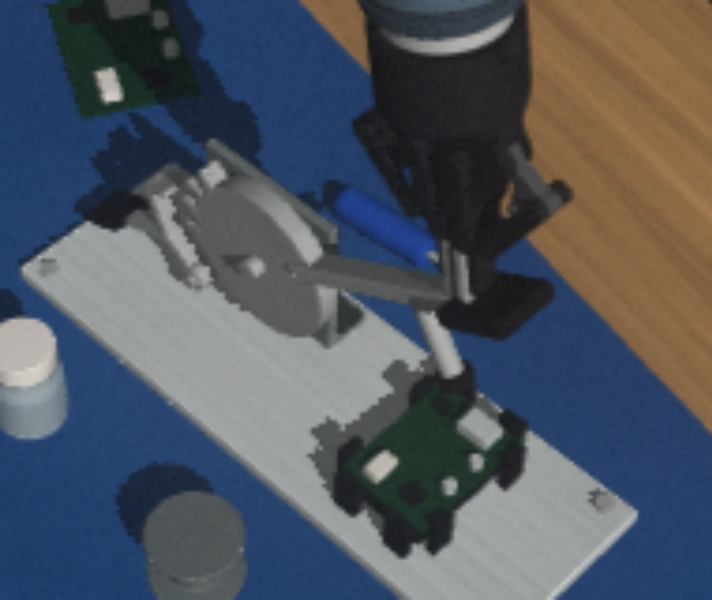

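The arm is past the teeth at about 0.35 rad with light force, and the pad is under the fingertip. Continue to the stop.

Call:
{"op": "servo_tool", "data": {
  "targets": [
    [0,0,-0.03,15,6,0,-1],
    [0,0,-0.06,33,11,0,-1],
    [0,0,-0.1,53,14,0,-1],
    [0,0,-0.13,72,15,-1,-1],
    [0,0,-0.16,88,15,-1,-1],
    [0,0,-0.17,95,14,-1,-1],
    [0,0,-0.18,101,13,-1,-1],
    [0,0,-0.18,103,13,-1,-1]
  ]
}}

```text
time_s: 8.8
eef_pos: [0.4833, 0.1144, 0.1055]
eef_rot: [0.705, -0.077, 0.701, 0.079]
wrist_force: [-9.4, -2.6, 34.3]
opening: -0.001
```

```bash
python3 st.py
python3 - <<'E'
from h import *
c=ctrl.camera("scene");cv2.imwrite("pics/s7.png",cv2.resize(c["pixels"][150:310,220:410],None,fx=3.75,fy=3.75))
E
```

```text
8.8 q [-0.01  0.16  1.91  0.    1.07 -1.8 ] W [0.4833 0.1144 0.1055] F [[0.0011 0.1868 0.1055]] open -0.0 f [-9.4 -2.6 34.3]
tool axes in fixture (cols)
 [[ 0.007  0.002  1.   ]
 [ 0.003  1.    -0.002]
 [-1.     0.003  0.007]]
turn to aligned [-0.002  0.007 -0.003]
```

View pics/s7.png

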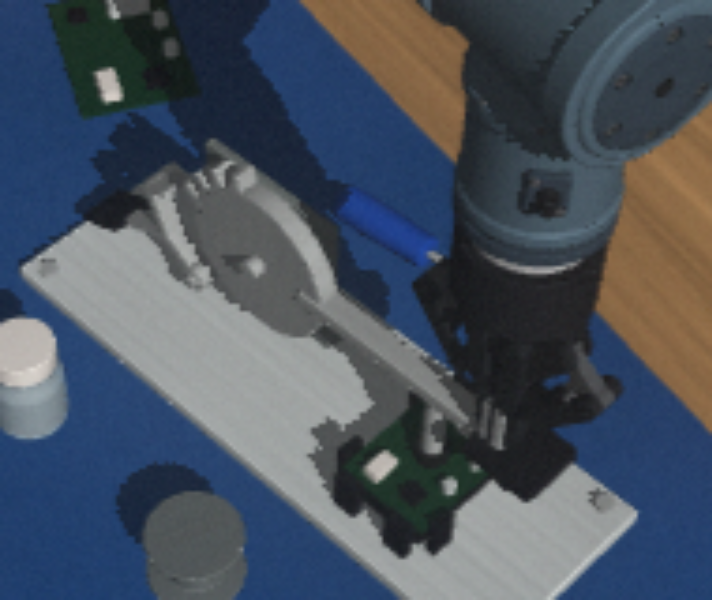

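34 N up at a TCP height of 105.5 mm means the arm is on its stop, with its foot over the board. Retract straight up, well clear, and check.

Call:
{"op": "servo_tool", "data": {
  "targets": [
    [0,0,0,-2,0,0,-1],
    [0,0,0,-10,0,0,-1],
    [0,0,0,-50,0,0,-1],
    [0,0,0,-110,0,-20,-1],
    [0,0,0,-170,20,-60,-1],
    [0,0,0,-200,60,-100,-1],
    [0,0,0,-200,110,-130,-1],
    [0,0,0,-200,150,-150,-1]
  ]
}}

```text
time_s: 9.85
eef_pos: [0.3014, 0.228, 0.3061]
eef_rot: [0.706, -0.076, 0.7, 0.079]
wrist_force: [0.9, 0.5, -0.3]
opening: 0.003
```

```bash
python3 st.py
python3 - <<'E'
from h import *
s=ctrl.camera("scene");t=ctrl.camera("top")
def tab(th,y,z,x):
    dy,dz=y+.06,z-.035
    return [x,-.06+dy*np.cos(th)-dz*np.sin(th),.035+dz*np.cos(th)+dy*np.sin(th)]
for nm,c,x0,y0,x1,y1,k in(("t8",t,165,160,365,310,4),("s8",s,210,175,400,335,3.75)):
    im=cv2.resize(c["pixels"][y0:y1,x0:x1],None,fx=k,fy=k,interpolation=cv2.INTER_CUBIC)
    def poly(P,col): cv2.polylines(im,[((proj(c,f2w(P))-[x0,y0]+.5)*k).astype(int).reshape(-1,1,2)],True,col,1)
    poly(np.array([tab(.34,y,.065,x) for x,y in((-.017,-.155),(.017,-.155),(.017,-.119),(-.017,-.119))]),(0,255,0))
    for h,col in((.85,(0,0,255)),(.8,(0,255,255))): poly(np.array([pad(h,r,.006,x) for r,x in((.175,-.022),(.225,-.022),(.225,.022),(.175,.022))]),col)
    poly(np.array([[x,y,.035] for x,y in((-.045,.108),(.045,.108),(.045,.172),(-.045,.172))]),(255,255,0))
    cv2.imwrite(f"pics/{nm}.png",im)
E
```

```text
9.85 q [ 0.33 -0.37  1.96  0.    1.54 -1.46] W [0.3014 0.228  0.3061] F [[-0.1512  0.3378  0.3061]] open 0.0 f [ 0.9  0.5 -0.3]
tool axes in fixture (cols)
 [[ 0.009  0.003  1.   ]
 [ 0.004  1.    -0.003]
 [-1.     0.004  0.009]]
turn to aligned [-0.003  0.009 -0.004]
```

View pics/s8.png

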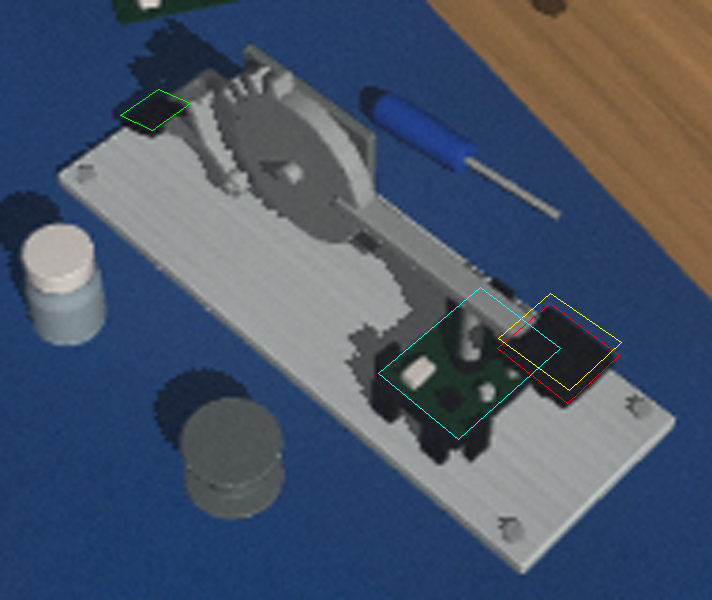

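View pics/t8.png

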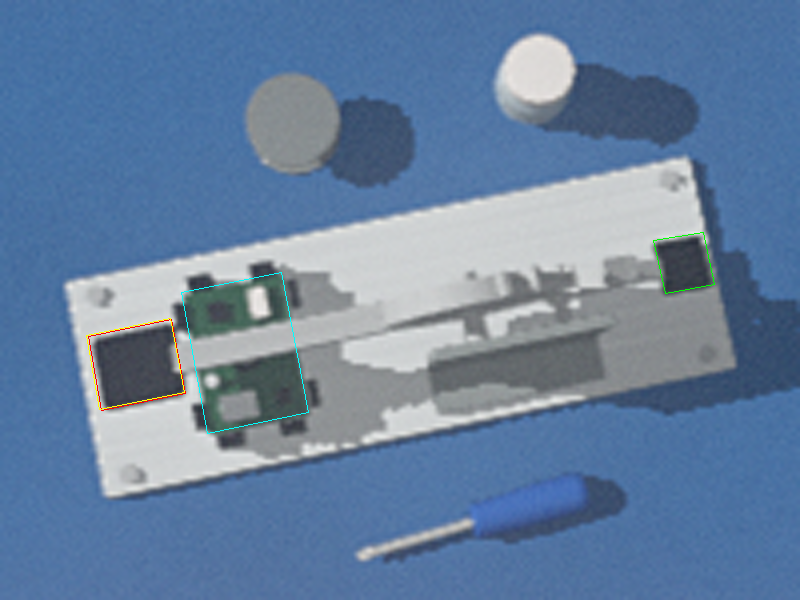

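The pad matches the red 0.85 rad outline. The tab matches 0.34 rad, the board is still in its nest outline, the bystanders have not moved, and the robot is clear. Handing in.

Run:
```python
from bench import ctrl
print(ctrl.hand_in())
```

```text
the job is handed in; nothing more can be done
None
```

The job is done and handed in at about 10 s of the 40 s allowed; `hand_in()` gives no verdict. With shut fingers I pressed the pawl tab down to about 0.34 rad. Then I pushed the clamp arm along its arc to its stop and backed the robot off clear of everything.

**Last checks:**
- **Clamp arm:** the pad fits its fully-down (0.85 rad) outline in the scene view. The top view cannot tell 0.85 from 0.80. The wrist read about 34 N upward with the fingers on the pad at 105.5 mm, so the arm is on its stop.
- **Pawl:** the tab outline fits about 0.34 rad in both views, and it stayed there after the arm went down.
- **Board and bystanders:** the board fits its nest outline. The spool, jar and screwdriver look unmoved by eye in both views; I did not measure their positions.

**What disagreed:**
- **Calibration:** the two cameras placed the fixture's origin about 6 mm apart, mostly along world y, so I used the average. That fit held up in every later overlay and contact.
- **Overlay error:** one tab overlay came out wrong because of a sign error in my script. I redrew it correctly before going on to the arm.

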